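Bolt the reject box shut

TASK

The grey parts box with the red lid holds reject bottle caps and has to be locked: slide its barrel bolt fully across into the keeper with the handle still up, then turn the black-knobbed handle down into the notch in the guide plate, and let go. Leave the bolt of the blue-lidded box as it is.

Things in the scene. Friction and masses are not known exactly. Their poses are not given: they have to be found in the camera images.
- red_box: Box to lock: grey, fixed to the table, 150 (x) x 200 (y) x 74 mm high, red lid, shut. Origin: centre of its underside; z up, -x front, bolt closes to +y. Brass rod (12 mm) along y, axis at x -55, z 92 mm; steel keeper ring at y 63 to 81. Guide plate at x -67 to -73 mm, top z 102; its gap, y 6 to 30, is the notch. A like box with a blue lid stands beside it, left or right.
- red_knob (a point): Centre of the red-lidded box's black ball knob, 24 mm across, 55 mm from the rod's axis on a straight 8 mm handle. With b = red_bolt, t = red_handle it lies, in the box's frame, at x = -55 - 55 sin t, y = -22 + b, z = 92 + 55 cos t mm. Handle down, the knob stands clear in front of the box.
- red_bolt (a joint): Slide of the red-lidded box's bolt along the box's +y, m: 0 = withdrawn, 0.044 = end stop, fully in the keeper. Only from 0.032 on can the handle go down into the notch; once down it keeps the bolt there. Takes about 1.5 N and stays where it is left; starts at 0 to 0.010.
- red_handle (a joint): Turn of that bolt's handle about the rod, rad: 0 = straight up, growing as the knob swings forward and down to the box's -x; 1.5 = stop, fully down (level) in the notch; -0.25 = stop leaning back. About 1 N at the knob; stays where it is left. Outside the notch the guide plate stops it at about 0.6. Starts at -0.2 to 0.2.
- blue_knob (a point): Centre of the black ball knob (24 mm across) of the blue-lidded box's bolt, built like the red one's: to be left alone.

How it is judged:
By the outcome, as a careful person would: the job done as asked, in the order asked, and still so for the second after the job is handed in, with the robot touching nothing.
It also fails if it takes over 34 s, if anything falls off the work surface, if the arm or the gripper's body presses on something with over 40 N, if the wrist force passes 120 N, or if a joint passes its speed limit or range.

ROBOT

A 6-joint arm with a two-finger parallel gripper is mounted at the origin on a cart in front of the work surface, level with it; the furniture and walls round the work are solid. World frame = base frame: x ahead of the robot, y to its left, z up, the work surface at z = 0. Lengths are in mm, angles in rad, forces in N, time in s.
With the tool pointing down it reaches from about 275 to 750 mm from the base axis. Payload 10.2 kg.
Tool frame: the origin (TCP) lies on the front face of the gripper's body, between the roots of the fingers; the fingertips stand 73 mm ahead of it and the grasp point (between the pads) lies 54 mm ahead of it; z points along the fingers, y is the direction in which the jaws open and shut (so a half turn about z gives the same grasp; the last joint's range is limited). The gripper opens to 85 mm and grips with 20 to 120 N. Pads are 22 mm wide; open, the fingers measure 114 mm over their backs; the gripper's body (76 mm by 85 mm) begins 54 mm behind the grasp point. The pads swing forward as they close: fully open they stand 13 mm farther back than shut.
Start: joints at [0.952, 0.313, 1.498, -0, 1.331, -0.223], TCP at [202.425, 484.413, 303.894] pointing down, gripper open.
Joint ranges: [-2.94, 2.94], [-0.97, 2.17], [0.19, 2.56], [-1.23, 4.37], [0.02, 3.11], [-2.88, 2.88]. Speed limits (rad/s): [2.39, 2.39, 3.01, 3.14, 3.14, 3.14].

INTERFACE

Orientations are given as a unit quaternion [w, x, y, z].
In Python, from rig import ctrl gives the robot as it stands.
- The arm moves only by the tool move_arm, never from a script. Its argument "series" is a list of rows, each a list of 3 entries, a list of its own where there are three numbers: the shift along the tool's x, y, z in mm, then the turn about the tool's z in degrees, then the opening, from 0 (shut) to 1 (fully open). In form: [[[tx, ty, tz], yaw, grip], ...]. A call has 1 to 10 rows; each row is the pose to reach, as a shift and turn from the pose commanded when the call began, along the tool's axes at that moment; what a row does not reach only later rows make up. A row lasts 1/8 s, in which the tool goes at most 62.5 mm and 10.7 degrees, less where a joint would pass 70% of its speed; a pose out of reach is approached as far as the arm can. A call with a gripper value outside its range is refused whole. The fingers move at their own pace and stop on an object; "force" is the grip in N (left out, the last holds). Time passes only in rows, so rows that repeat a pose let the fingers close. It gives the time, the measured TCP pose, the force and the opening at its end, in the units of the state.
- ctrl.sense(): the state, without advancing time (a new reading comes with each control period).
- ctrl.capture(name): name is "side" or "top" or "wrist"; returns (picture, depth): 480x640x3 uint8, red, green, blue; 480x640 float32, mm along the optical axis (not along the pixel's ray), 0 where there is no reading.
- ctrl.camera_model(name): a dict with "fov_y" (degrees; the focal length in pixels is half the picture's height over the tangent of half this angle, whatever the lens; pixels are square), "cx", "cy" (the principal point, pixels), "rvec" (rotation vector, rad) and "tvec" (3), from world to camera coordinates, as OpenCV has them. Camera axes: x right, y down, z forward; pixel columns grow to the right and rows downward; lengths in mm; the calibration is good to about 2 mm. A picture is of the moment at which its call begins: read the wrist's pose just before it. camera_model takes no time and is no camera call; for the wrist camera it gives the pose at the moment of the call.
- ctrl.finish_job(): hands the job in, once; it reports no verdict.
The state is a dict: "time_s": time; "joints": joint angles; "dq": joint speeds; "tau": joint torques, N m; "eef_pos": TCP position; "ee_rot": TCP orientation; "force": force on the tool from outside, world axes, zero at the start; "wrist_torque": the same for the moment, N m; "grip_width": opening from 0.0 (shut) to 1.0 (fully open).
Only numpy, scipy, OpenCV 4.12 (cv2) and the standard library are available. Lean on these libraries where they do the work, as an engineer would, in place of code of your own. Each camera call takes 0.05 s, during which the arm holds its last target.

## Working session

There is one attempt and no reset: what is moved stays moved. The work goes in short steps, Python scripts to look and compute and a tool call to move; the robot and the scene stay as the last step left them, time stands still between calls to the robot, and variables do not carry over. Pictures are saved under pics/ and viewed, and the job is handed in when it is done.

Besides the shell and the picture viewer there is one more tool, called after "Call:" as a command line: name --argument value ..., lists and objects as JSON in quotes. move_arm: Moves the arm, as the interface text tells. Its arguments: {"type":"object","properties":{"series":{"type":"array","items":{"type":"array"}},"force":{"type":"number"}},"required":["series"]}

```bash
mkdir -p pics; ls; cat > h.py <<'E'
import numpy as np, cv2
from rig import ctrl
def K(m):
    f=240/np.tan(np.radians(m['fov_y'])/2); return np.array([[f,0,m['cx']],[0,f,m['cy']],[0,0,1.]])
def RT(m): return cv2.Rodrigues(np.array(m['rvec'],float))[0],np.array(m['tvec'],float).ravel()
def pts(m,depth):
    k=K(m);R,t=RT(m);v,u=np.mgrid[0:480,0:640]
    d=depth.astype(float);P=np.stack([(u-k[0,2])/k[0,0]*d,(v-k[1,2])/k[0,0]*d,d],-1)
    return (P-t)@R
E
python3 - <<'E'
from h import *
for n in ['top','side']:
    m=ctrl.camera_model(n); p,d=ctrl.capture(n); print(n,m)
    cv2.imwrite(f'pics/{n}0.png',p[...,::-1]); np.savez(f'{n}0.npz',p=p,d=d)
print(ctrl.sense())
E
```

```text
pics
top {'fov_y': 47.32315788582309, 'cx': 326.0752095801635, 'cy': 240.51149188136844, 'rvec': array([ 2.18011796, -2.20328863,  0.06647334]), 'tvec': array([-15.05443277, 551.75887248, 944.19922408])}
side {'fov_y': 51.40943439392818, 'cx': 324.8364431604018, 'cy': 242.91068405921365, 'rvec': array([-0.03127179, -2.63303456,  1.68223057]), 'tvec': array([551.27715726,  84.47816601, 937.39243788])}
{'time_s': 0.1, 'joints': array([ 9.51600374e-01,  3.13404916e-01,  1.49835631e+00,  3.05536955e-05,
        1.33097289e+00, -2.23437341e-01]), 'dq': array([ 4.49009890e-04, -1.58224587e-03, -1.65850796e-03, -2.03829011e-04,
        8.12924053e-04,  4.67154804e-05]), 'tau': array([ 3.69245143e-03, -4.12896609e+01, -2.60138154e+01, -1.10321917e-04,
        3.05201727e-03, -7.22774587e-06]), 'eef_pos': array([202.33333177, 484.2936631 , 303.38849366]), 'ee_rot': array([-2.46948386e-04,  1.96593998e-01,  9.80484816e-01, -5.14755288e-04]), 'force': array([ 0.01431217,  0.4476437 , -0.17494243]), 'wrist_torque': array([-0.0018671 , -0.0282502 ,  0.03040905]), 'grip_width': 0.9998471821086046}
```

View pics/top0.png

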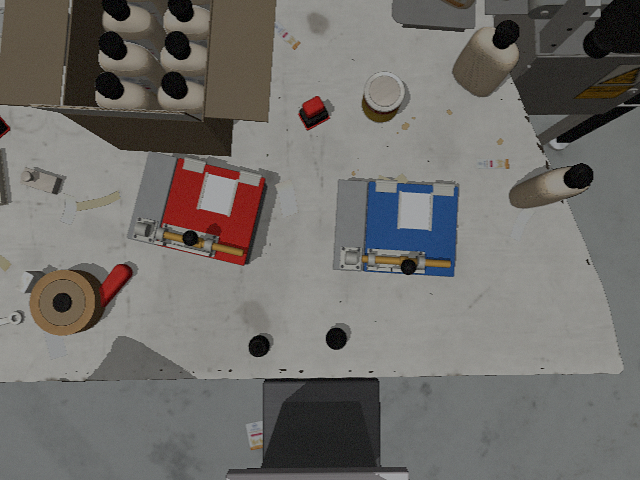

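View pics/side0.png

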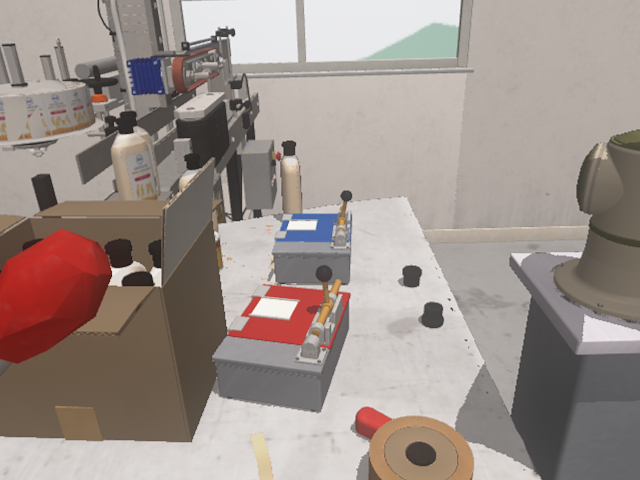

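The top view shows the red-lidded box at about (195,210), with its knob at (190,238), the rod running to (243,252), and the keeper at (145,230) on the left. The blue box is on the right, with its knob at (408,266).

```bash
python3 - <<'E'
from h import *
for n in ['top','side']:
    z=np.load(f'{n}0.npz');p=z['p'];d=z['d'];m=ctrl.camera_model(n);P=pts(m,d)
    hsv=cv2.cvtColor(p,cv2.COLOR_RGB2HSV);V=P
    Rr,t=RT(m); print(n,'cam',-Rr.T@t)
    red=(((hsv[...,0]<6)|(hsv[...,0]>174))&(hsv[...,1]>150)&(hsv[...,2]>60)&(abs(P[...,2]-76)<12)&(d>0)).astype(np.uint8)
    nl,l,s,c=cv2.connectedComponentsWithStats(red); i=1+np.argmax(s[1:,4]); q=P[l==i]; print('red z',np.median(q[:,2]),len(q),s[i])
    print(cv2.minAreaRect(q[:,:2].astype(np.float32)),cv2.boxPoints(cv2.minAreaRect(q[:,:2].astype(np.float32))))
    # top face all: z 66..80 
    reg=np.zeros_like(red); 
    if n=='top': reg[140:280,115:275]=1
    else: reg[270:420,205:360]=1
    mk=(reg>0)&(d>0)&(abs(P[...,2]-74)<5)
    nl,l,s,c=cv2.connectedComponentsWithStats(mk.astype(np.uint8)); i=1+np.argmax(s[1:,4]); q=P[l==i];r=cv2.minAreaRect(q[:,:2].astype(np.float32));print('topface',r,cv2.boxPoints(r))
    # rod: brass
    br=(hsv[...,0]>10)&(hsv[...,0]<25)&(hsv[...,1]>130)&(reg>0)&(P[...,2]>85)&(P[...,2]<110)&(d>0)
    q=P[br];print('rod',len(q),cv2.fitLine(q.astype(np.float32),cv2.DIST_HUBER,0,.01,.01).ravel(),q[:,2].max())
    bl=(hsv[...,2]<60)&(reg>0)&(P[...,2]>115)&(d>0)
    v,u=np.nonzero(bl);q=P[bl];print('knob',len(q),u.mean(),v.mean(),u.min(),u.max(),v.min(),v.max(),q.mean(0),q.min(0),q.max(0))
    if n=='side':
        print('blob',P[290,50],P[330,60])
        cv2.imwrite('pics/sidez.png',cv2.resize(p[250:420,200:380,::-1],None,fx=3.3,fy=3.3,interpolation=2))
    else: cv2.imwrite('pics/topz.png',cv2.resize(p[140:280,115:275,::-1],None,fx=4,fy=4,interpolation=2))
E
```

```text
top cam [494.42646096 -19.5147291  975.36573351]
red z 73.88491978464776 4768 [ 161  158  104  107 4768]
((599.3765258789062, 170.603515625), (151.77529907226562, 149.6200408935547), 76.16460418701172) [[508.58972  114.80719 ]
 [653.8688    79.028046]
 [690.1633   226.39984 ]
 [544.8843   262.179   ]]
topface ((607.5017700195312, 193.260498046875), (200.69232177734375, 154.45364379882812), 76.15914154052734) [[508.51193 114.30265]
 [658.4808   77.35334]
 [706.4916  272.21835]
 [556.52277 309.16766]]
rod 427 [2.2989821e-01 9.7318983e-01 6.9611813e-03 5.4306616e+02 1.7210760e+02
 9.7263733e+01] 109.4835175300491
knob 195 190.73846153846154 235.36923076923077 183 217 140 245 [553.47938147 182.5864295  153.79986822] [538.80926486 150.69295292 115.98941912] [707.53858072 194.81728831 160.75829996]
side cam [545.65257957 810.82401726 484.32976647]
red z 75.2546945864475 2566 [ 228  286   95   59 2566]
((618.1802978515625, 168.35975646972656), (147.0079345703125, 108.7796859741211), 75.14485931396484) [[546.7637  111.25677]
 [651.9076   83.36825]
 [689.5969  225.46274]
 [584.453   253.35126]]
topface ((608.5254516601562, 195.26007080078125), (202.635986328125, 154.43685913085938), 76.05836486816406) [[509.17084 115.53123]
 [659.0583   78.32224]
 [707.88007 274.98892]
 [557.9926  312.1979 ]]
rod 283 [ 2.4374393e-01  9.6981114e-01 -7.4295527e-03  5.4592340e+02
  1.8873734e+02  9.8125023e+01] 109.36227001690943<stdin>:19: RuntimeWarning: Mean of empty slice.
  ret = ret.dtype.type(ret / rcount)
Traceback (most recent call last):
ValueError: zero-size array to reduction operation minimum which has no identity
```

View pics/topz.png

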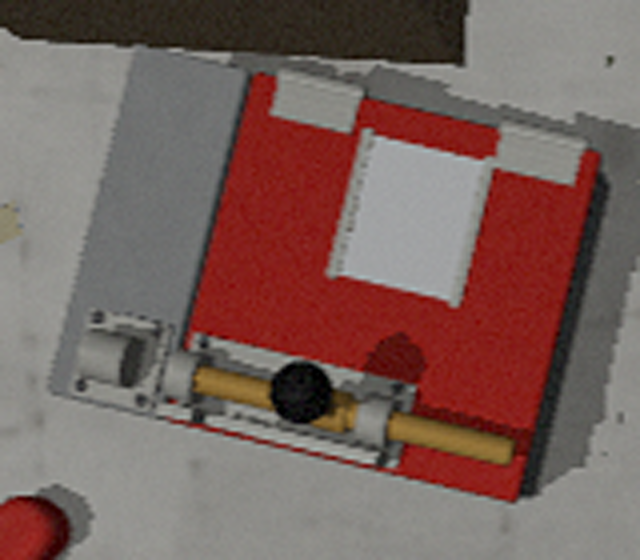

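```bash
cat >> h.py <<'E'
from scipy.optimize import least_squares
C=np.array([608,194.3,0.]);th=np.radians(-13.9)
X=np.array([np.cos(th),np.sin(th),0]);Y=np.array([-np.sin(th),np.cos(th),0]);B=np.stack([X,Y,[0,0,1]])
def knob(b,t): return C+B.T@np.array([-55-55*np.sin(t),-22+b,92+55*np.cos(t)])
def proj(m,P):
    k=K(m);R,t=RT(m);c=R@P+t;return (k@c)[:2]/c[2]
def ray(m,u,v):
    R,t=RT(m);d=R.T@(np.linalg.inv(K(m))@[u,v,1]);return -R.T@t,d/np.linalg.norm(d)
def cross(rs):
    A=sum(np.eye(3)-np.outer(d,d) for o,d in rs);b=sum((np.eye(3)-np.outer(d,d))@o for o,d in rs);return np.linalg.solve(A,b)
def findknob(n,p,roi):
    u0,v0,u1,v1=roi;s=p[v0:v1,u0:u1].max(2)<55
    nl,l,st,c=cv2.connectedComponentsWithStats(s.astype(np.uint8));i=1+np.argmax(st[1:,4])
    (x,y),r=cv2.minEnclosingCircle(np.argwhere(l==i)[:,::-1].astype(np.float32));return x+u0,y+v0,r,st[i,4]
E
python3 - <<'E'
from h import *
rs=[];uv={}
for n,roi in [('top',(175,222,208,252)),('side',(308,260,340,283))]:
    z=np.load(f'{n}0.npz');p=z['p'];d=z['d'];m=ctrl.camera_model(n);P=pts(m,d)
    k=findknob(n,p,roi);print(n,k); uv[n]=k;rs.append(ray(m,*k[:2]))
    print(P[int(k[1]),int(k[0])])
    if n=='side':
        print('blob',P[290,50],P[330,60])
        cv2.imwrite('pics/sidez.png',cv2.resize(p[250:420,200:380,::-1],None,fx=3.3,fy=3.3,interpolation=2))
w=cross(rs);print('knob world',w,'box',B@(w-C))
f=lambda q:np.concatenate([proj(ctrl.camera_model(n),knob(*q))-uv[n][:2] for n in uv])
r=least_squares(f,[.5,0]);print(r.x,r.fun,knob(*r.x))
E
```

```text
top (190.1216220855713, 238.31081008911133, 8.324797630310059, np.int32(193))
[549.03596407 182.68622019 158.06131232]Traceback (most recent call last):
  File "<stdin>", line 5, in <module>
  File "h.py", line 22, in findknob
    nl,l,st,c=cv2.connectedComponentsWithStats(s.astype(np.uint8));i=1+np.argmax(st[1:,4])
                                                                       ~~~~~~~~~^^^^^^^^^^
    return _wrapfunc(a, 'argmax', axis=axis, out=out, **kwds)
    return bound(*args, **kwds)
ValueError: attempt to get argmax of an empty sequence
```

```bash
sed -i 's/max(2)<55/max(2)<(85 if n=="side" else 55)/' h.py
python3 - <<'E'
from h import *
rs=[];uv={}
for n,roi in [('top',(175,222,208,252)),('side',(308,260,340,283))]:
    z=np.load(f'{n}0.npz');p=z['p'];d=z['d'];m=ctrl.camera_model(n);P=pts(m,d)
    if n=='side':
        print('blob',P[290,50],P[330,60],p[273,315:332].max(1))
        cv2.imwrite('pics/sidez.png',cv2.resize(p[250:420,200:380,::-1],None,fx=3.3,fy=3.3,interpolation=2))
    k=findknob(n,p,roi);print(n,k); uv[n]=k;rs.append(ray(m,*k[:2]))
    print(P[int(k[1]),int(k[0])])
w=cross(rs);print('knob world',w,'box',B@(w-C))
f=lambda q:np.concatenate([proj(ctrl.camera_model(n),knob(*q))-uv[n][:2] for n in uv])
r=least_squares(f,[.5,0]);print(r.x,r.fun,knob(*r.x))
E
```

```text
top (190.1216220855713, 238.31081008911133, 8.324797630310059, np.int32(193))
[549.03596407 182.68622019 158.06131232]
blob [632.81591747 674.35578055 407.31589427] [634.97171151 671.93074794 390.63770631] [92 68 66 67 68 69 69 70 72 72 71 69 70 70 69 68 64]
side (323.41772174835205, 273.18987369537354, 8.226049423217773, np.int32(212))
[551.7243104  195.76904911 153.21261259]
knob world [550.26981036 185.19690192 147.12637662] box [-53.85282714 -22.70493779 147.12637662]
[-0.7168537  -0.02211435] [ 0.04981595 -0.68008472  0.64216118  0.104861  ] [550.33394379 185.16875512 146.98655183]
```

View pics/sidez.png

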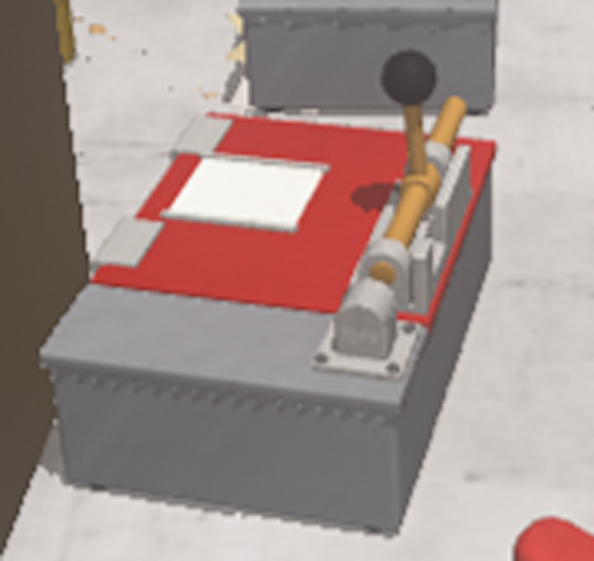

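Bolt is at about 0 and handle at about 0, with the knob at about (550,185,147). I'll grip the knob with the jaws along the box's y, so the ball can pivot as the handle turns.

```bash
cat >> h.py <<'E'
from scipy.spatial.transform import Rotation as Ro
def tool():
    s=ctrl.sense();q=s['ee_rot'];return np.array(s['eef_pos']),Ro.from_quat([q[1],q[2],q[3],q[0]]).as_matrix(),s
def shift(W):
    p,R,s=tool();return R.T@(np.array(W)-p)
E
python3 - <<'E'
from h import *
p,R,s=tool();print(R.round(3)); print(shift([550.3,185.2,303.4]), shift([550.3,185.2,201]))
ty=R[:,1];print(np.degrees(np.arctan2(ty[1],ty[0])),'want',np.degrees(np.arctan2(Y[1],Y[0])))
E
```

```text
[[-0.923  0.386 -0.001]
 [ 0.386  0.923 -0.001]
 [ 0.    -0.001 -1.   ]]
[-4.36374484e+02 -1.41827823e+02  2.24308312e-02] [-436.40334626 -141.71451531  102.42236408]
67.3242939969605 want 76.1
```

Call:
move_arm --series '[[[-44,-14,0],0,1],[[-92,-30,0],-2,1],[[-142,-46,0],-4,1],[[-192,-62,0],-6,1],[[-244,-79,0],-8,1],[[-296,-96,0],-8.8,1],[[-346,-112,0],-8.8,1],[[-394,-128,0],-8.8,1],[[-436,-142,0],-8.8,1],[[-436,-142,20],-8.8,1]]' --force 20

```text
time_s: 1.35
eef_pos: [552.0, 183.1, 283.8]
ee_rot: [0.001, 0.123, 0.992, 0.0]
force: [-0.6, 0.2, -0.8]
grip_width: 1.002
```

```bash
python3 - <<'E'
from h import *
p,R,s=tool();ty=R[:,1];print(p,np.degrees(np.arctan2(ty[1],ty[0])))
m=ctrl.camera_model('wrist');q,d=ctrl.capture('wrist');cv2.imwrite('pics/w1.png',q[...,::-1])
print(proj(m,np.array([550.3,185.2,147])))
print(shift([550.3,185.2,201]))
E
```

```text
[551.98515338 183.10074278 283.81009199] 75.92677698690142
[319.47749356 257.93189563]
[-0.16517824  1.31655362 79.34205686]
```

View pics/w1.png

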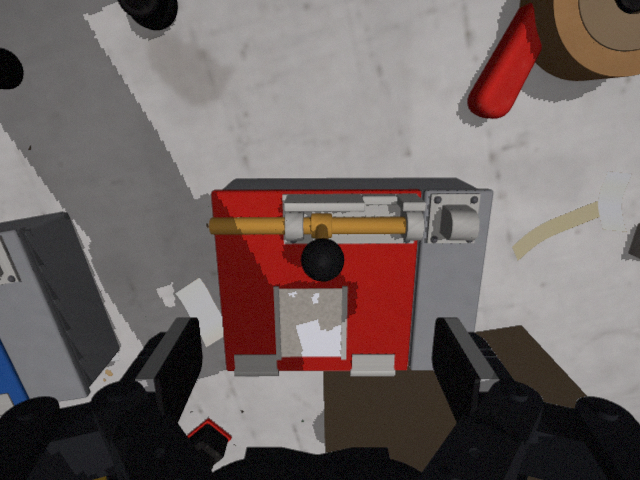

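The wrist view shows the knob at (322,260), within 3 px of the prediction at (319,258), and clear space for the fingers. Descending.

Call:
move_arm --series '[[[0,0,20],0,1],[[0,0,42],0,1],[[0,0,62],0,1],[[0,0,75],0,1],[[0,0,82],0,1],[[0,0,82],0,1]]'

```text
time_s: 2.15
eef_pos: [550.0, 185.4, 201.9]
ee_rot: [-0.0, 0.121, 0.993, -0.0]
force: [-0.3, -0.6, 0.3]
grip_width: 1.002
```

Call:
move_arm --series '[[[0,0,1],0,0.6],[[0,0,1],0,0.4],[[0,0,1],0,0.3],[[0,0,1],0,0.2],[[0,0,1],0,0.2],[[0,0,1],0,0.2],[[0,0,1],0,0.2]]' --force 20

```text
time_s: 3.02
eef_pos: [550.2, 186.1, 201.4]
ee_rot: [0.001, 0.121, 0.993, 0.001]
force: [0.9, 5.3, 1.0]
grip_width: 0.26
```

```bash
python3 - <<'E'
from h import *
p,d=ctrl.capture('side');cv2.imwrite('pics/s2.png',cv2.resize(p[170:400,220:420,::-1],None,fx=2.5,fy=2.5))
p,R,s=tool();ty=R[:,1];print(p,np.degrees(np.arctan2(ty[1],ty[0])),s['force'],s['grip_width']);print(R.T@Y)
E
```

```text
[550.24546662 186.0970038  201.42579453] 76.13114412916548 [1.13941163 5.05935398 0.21006593] 0.2637592420383483
[-5.40828541e-04  9.99997507e-01  2.16662715e-03]
```

View pics/s2.png

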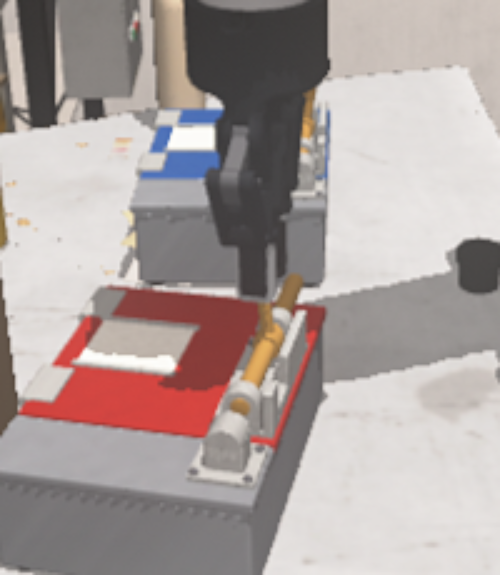

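The fingers hold the knob. Sliding along +y.

Call:
move_arm --series '[[[0,5,0],0,0.2],[[0,12,0],0,0.2],[[0,19,0],0,0.2],[[0,26,0],0,0.2],[[0,33,0],0,0.2],[[0,39,0],0,0.2],[[0,43,0],0,0.2],[[0,43,0],0,0.2],[[0,43,0],0,0.2]]'

```text
time_s: 4.2
eef_pos: [560.6, 227.7, 201.3]
ee_rot: [0.001, 0.121, 0.993, 0.0]
force: [0.4, 0.9, 5.0]
grip_width: 0.266
```

Call:
move_arm --series '[[[0,1,0],0,0.2],[[0,2,0],0,0.2],[[0,2,0],0,0.2],[[0,2,0],0,0.2]]'

```text
time_s: 4.7
eef_pos: [561.0, 229.1, 201.3]
ee_rot: [0.0, 0.121, 0.993, 0.0]
force: [-0.7, -0.3, 4.8]
grip_width: 0.262
```

Call:
move_arm --series '[[[0,1,0],0,0.2],[[0,2,0],0,0.2],[[0,2,0],0,0.2],[[0,2,0],0,0.2]]'

```text
time_s: 5.2
eef_pos: [561.4, 229.9, 201.2]
ee_rot: [-0.0, 0.121, 0.993, -0.001]
force: [-2.3, -9.1, 8.0]
grip_width: 0.26
```

The stop is felt: about 9 N against +y after 45 mm of travel. A quick look before turning the handle.

```bash
python3 - <<'E'
from h import *
p,d=ctrl.capture('side');cv2.imwrite('pics/s3.png',cv2.resize(p[240:400,220:400,::-1],None,fx=3.3,fy=3.3,interpolation=2))
p,R,s=tool()
g=p+54*R[:,2];print('grasp box',B@(g-C),R.T@X)
A=np.array([-55,22,92.])  # pivot
for t in [0.02,.2,.4,.6,.8,1.0,1.2,1.4,1.5]:
    w=B.T@np.array([-55*np.sin(t)+55*np.sin(-.02),0,55*np.cos(t)-55*np.cos(.02)]);print(t,(R.T@w).round(1))
E
```

```text
grasp box [-53.79563111  23.12898754 147.23972874] [-9.99999950e-01 -1.84868882e-04  2.56775863e-04]
0.02 [ 2.2  0.  -0. ]
0.2 [12.   0.   1.1]
0.4 [22.5  0.   4.3]
0.6 [32.2  0.   9.6]
0.8 [40.6  0.1 16.7]
1.0 [47.4  0.1 25.3]
1.2 [52.4  0.1 35. ]
1.4 [55.3  0.1 45.6]
1.5 [56.   0.2 51.1]
```

View pics/s3.png

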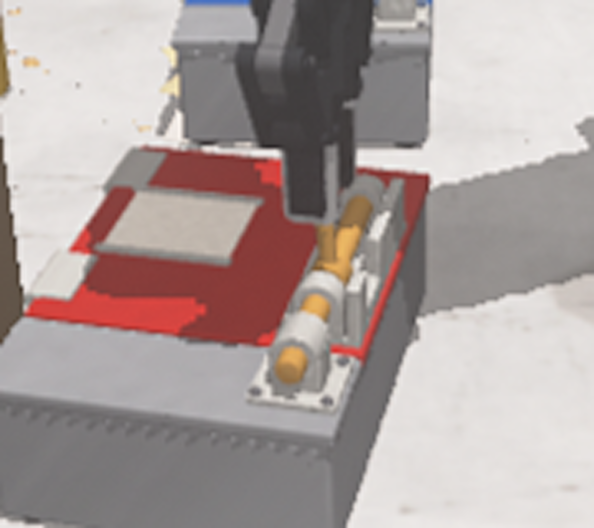

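The rod end now comes through the keeper ring at about (290,365). Swinging the handle along its arc.

Call:
move_arm --series '[[[4,-1,0],0,0.2],[[9,-1,0.7],0,0.2],[[14.5,-1,1.7],0,0.2],[[20,-1,3.3],0,0.2],[[25,-1,5.5],0,0.2],[[30,-1,8.2],0,0.2],[[34.5,-1,11.3],0,0.2],[[38,-1,14.2],0,0.2],[[40.6,-1,16.7],0,0.2],[[40.6,-1,16.7],0,0.2]]'

```text
time_s: 6.5
eef_pos: [520.9, 239.5, 183.5]
ee_rot: [-0.001, 0.121, 0.993, -0.001]
force: [-2.5, -4.3, 0.8]
grip_width: 0.265
```

Call:
move_arm --series '[[[2.8,0,3.3],0,0.2],[[5.2,0,6.7],0,0.2],[[7.5,0,10.3],0,0.2],[[9.7,0,14.3],0,0.2],[[11.6,0,18],0,0.2],[[13,0,22],0,0.2],[[14.3,0,26.5],0,0.2],[[15.1,0,31],0,0.2],[[15.4,0,34.5],0,0.2],[[15.4,0,34.5],0,0.2]]'

```text
time_s: 7.75
eef_pos: [505.9, 243.2, 148.8]
ee_rot: [-0.001, 0.121, 0.993, -0.001]
force: [-3.9, -4.6, 0.4]
grip_width: 0.262
```

Call:
move_arm --series '[[[0,0,1],0,0.2],[[0,0,2],0,0.2],[[0,0,3],0,0.2],[[0,0,3],0,0.2]]'

```text
time_s: 8.25
eef_pos: [505.8, 243.3, 146.2]
ee_rot: [-0.001, 0.121, 0.993, -0.001]
force: [-5.3, -4.3, 1.4]
grip_width: 0.261
```

Call:
move_arm --series '[[[0,0,1],0,0.2],[[0,0,2],0,0.2],[[0,0,3],0,0.2],[[0,0,3],0,0.2]]'

```text
time_s: 8.75
eef_pos: [505.9, 243.2, 143.2]
ee_rot: [-0.001, 0.121, 0.993, -0.001]
force: [-3.3, -5.6, 1.2]
grip_width: 0.26
```

```bash
python3 - <<'E'
from h import *
p,R,s=tool();print(p,s['force'],s['grip_width'],B@(p+54*R[:,2]-C))
p,d=ctrl.capture('side');cv2.imwrite('pics/s4.png',cv2.resize(p[240:400,240:420,::-1],None,fx=3.3,fy=3.3,interpolation=2))
E
```

```text
[505.86556814 243.22879712 143.16074229] [-3.28852124 -5.59107576  1.24362439] 0.26040864648990214 [-111.03200812   22.88002001   89.16096932]
```

View pics/s4.png

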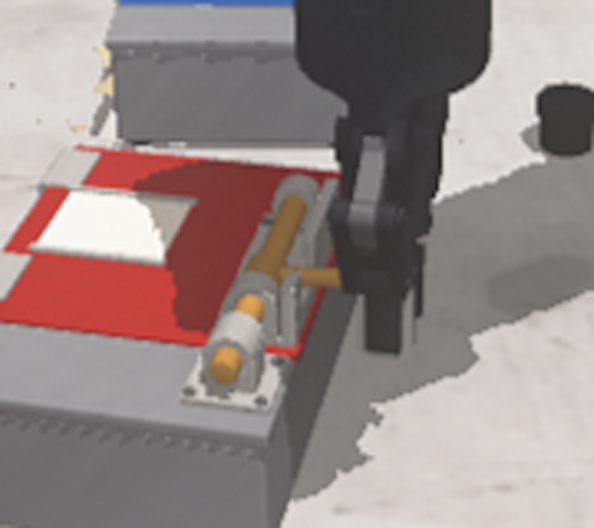

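The handle looks level in the notch. Opening the jaws, rising clear and checking.

Call:
move_arm --series '[[[0,0,-2],0,0.4],[[0,0,-2],0,0.6],[[0,0,-2],0,0.8],[[0,0,-2],0,0.8],[[0,0,-10],0,0.8],[[0,0,-30],0,0.8],[[0,0,-60],0,0.8],[[0,0,-95],0,0.8],[[0,0,-120],0,0.8],[[0,0,-120],0,0.8]]'

```text
time_s: 10.05
eef_pos: [507.1, 243.5, 265.7]
ee_rot: [0.002, 0.121, 0.993, 0.001]
force: [-0.1, -0.2, -0.0]
grip_width: 0.802
```

```bash
python3 - <<'E'
from h import *
p,R,s=tool();print(p,s['force'],s['grip_width'])
m=ctrl.camera_model('wrist');q,d=ctrl.capture('wrist');cv2.imwrite('pics/w5.png',q[...,::-1])
for t in (1.3,1.4,1.5): print(t,'w',proj(m,knob(44,t)),'s',proj(ctrl.camera_model('side'),knob(44,t)))
p,d=ctrl.capture('side');cv2.imwrite('pics/s5.png',cv2.resize(p[260:400,260:420,::-1],None,fx=4,fy=4,interpolation=2))
np.savez('s5.npz',p=p,d=d)
E
```

```text
[507.07528329 243.5143194  265.70537381] [-0.13881386 -0.22287409 -0.01417635] 0.8018703676683899
1.3 w [313.50940573 250.40755202] s [356.00945818 318.53287195]
1.4 w [313.55738122 245.55759908] s [356.87875766 321.96108164]
1.5 w [313.60550448 241.66360279] s [357.35048113 325.38198948]
```

View pics/s5.png

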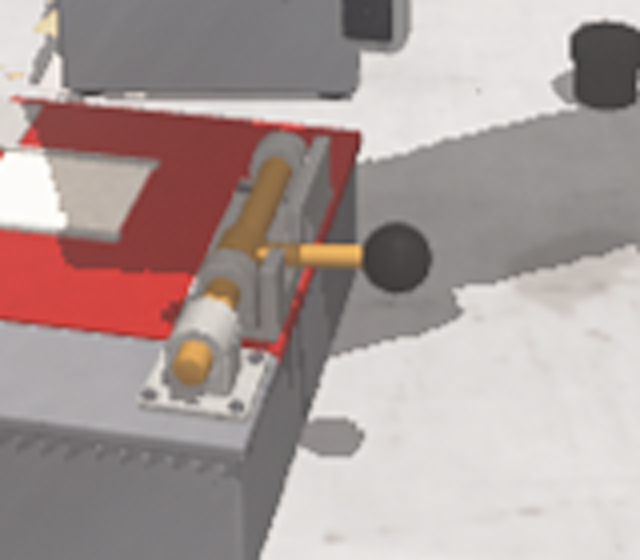

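View pics/w5.png

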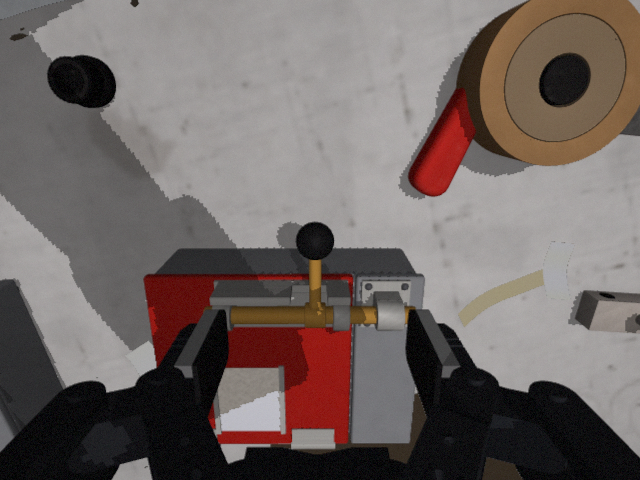

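```bash
python3 - <<'E'
from h import *
p,R,s=tool();print(p,s['eef_pos'])
mw=ctrl.camera_model('wrist');q,d=ctrl.capture('wrist');k=findknob('wrist',q,(290,215,345,270))
z=np.load('s5.npz');ms=ctrl.camera_model('side');k2=findknob('side',z['p'],(345,312,372,336));print(k,k2)
f=lambda x:np.concatenate([proj(mw,knob(*x))-k[:2],proj(ms,knob(*x))-k2[:2]])
r=least_squares(f,[44,1.4]);print(r.x,r.fun); w=cross([ray(mw,*k[:2]),ray(ms,*k2[:2])]);print(w,B@(w-C),shift([w[0],w[1],185]))
E
```

```text
[506.36967404 243.30498513 263.03327651] [506.36967404 243.30498513 263.03327651]
(312.8898296356201, 249.41525268554688, 24.60232162475586, np.int32(1371)) (358.63513469696045, 324.2702703475952, 8.430463790893555, np.int32(223))
[43.02632914  1.42939432] [ 0.31011424 -1.58487896 -1.45059473 -1.69859816]
[506.51565534 240.99597623  97.91593085] [-109.73020894   20.9491683    97.91593085] [-0.89021685 -2.10396071 77.60090173]
```

The knob sits at about t 1.43 to 1.5. I'll press it gently down with shut fingertips to be sure it's at the stop.

Call:
move_arm --series '[[[0,0,0],0,0],[[0,0,0],0,0],[[0,0,10],0,0],[[0,0,30],0,0],[[0,0,50],0,0],[[0,0,65],0,0],[[0,0,73],0,0],[[0,0,77],0,0],[[0,0,79],0,0],[[0,0,79],0,0]]'

```text
time_s: 11.45
eef_pos: [506.7, 243.4, 185.0]
ee_rot: [0.0, 0.121, 0.993, 0.0]
force: [0.4, 0.1, -0.5]
grip_width: 0.002
```

Call:
move_arm --series '[[[0,0,1],0,0],[[0,0,2],0,0],[[0,0,3],0,0],[[0,0,4],0,0],[[0,0,4],0,0]]'

```text
time_s: 12.08
eef_pos: [506.6, 243.4, 180.6]
ee_rot: [-0.0, 0.121, 0.993, -0.0]
force: [0.8, -0.4, -0.2]
grip_width: -0.003
```

Call:
move_arm --series '[[[0,0,1],0,0],[[0,0,2],0,0],[[0,0,2],0,0]]'

```text
time_s: 12.45
eef_pos: [506.7, 243.5, 179.7]
ee_rot: [0.0, 0.121, 0.993, 0.0]
force: [-3.7, -0.6, 8.7]
grip_width: -0.006
```

The stop is felt at 8.7 N with the tips at about z 107, which matches the ball top at 1.5 rad (107.9). Retreating.

Call:
move_arm --series '[[[0,0,-10],0,0],[[0,0,-35],0,0],[[0,0,-65],0,0],[[0,0,-95],0,0],[[0,0,-120],0,0],[[0,0,-120],0,0],[[0,0,-120],0,0]]'

```text
time_s: 13.32
eef_pos: [506.4, 243.3, 297.6]
ee_rot: [-0.001, 0.121, 0.993, -0.0]
force: [-0.9, 0.3, -0.6]
grip_width: 0.001
```

```bash
python3 - <<'E'
from h import *
ms=ctrl.camera_model('side');p,d=ctrl.capture('side');cv2.imwrite('pics/s6.png',cv2.resize(p[200:400,240:420,::-1],None,fx=2.8,fy=2.8,interpolation=2))
k=findknob('side',p,(345,312,372,336));print(k,proj(ms,knob(44,1.5)),ctrl.sense()['force'])
q,_=ctrl.capture('top');cv2.imwrite('pics/t6.png',q[...,::-1])
a=np.load('top0.npz')['p'];print('blue diff',np.abs(a[175:285,330:465].astype(int)-q[175:285,330:465]).mean(), findknob('top',a,(395,255,422,278)),findknob('top',q,(395,255,422,278)))
E
```

```text
(358.9146337509155, 325.18292713165283, 8.404034614562988, np.int32(221)) [357.35048113 325.38198948] [ 0.67506899 -0.2741382   0.47385937]
blue diff 7.623232323232323 (408.1329116821289, 266.2215185165405, 8.06571102142334, np.int32(195)) (408.06287384033203, 266.2365264892578, 8.032968521118164, np.int32(193))
```

View pics/s6.png

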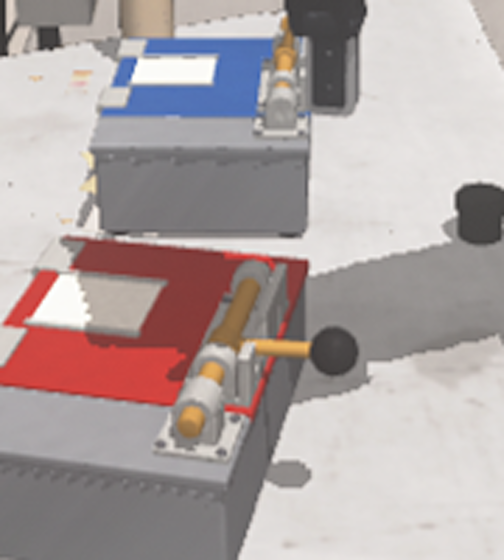

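The knob is at (358.9,325.2), against (357.4,325.4) predicted for fully locked. The rod is through the keeper and the gripper is clear.

```bash
python3 -c "
from rig import ctrl
print(ctrl.finish_job())"
```

```text
the job is handed in; nothing more can be done
None
```

The red-lidded box is locked, and I handed the job in after about 13.4 s on the robot's clock. I gripped the knob and slid the bolt across with the handle up until it met the end stop (about 9 N after roughly 45 mm of travel). I then swung the handle down into the notch, let go, and backed off to touch nothing.

**Handle:** while gripped, I felt no clear stop at the bottom of the swing. After release it measured about 1.43 to 1.5 rad, but the 1.43 came from a poor wrist-camera fit. So I pressed the knob down with shut fingertips. It met a firm stop at 8.7 N, at the height expected for 1.5 rad.

**Last checks:**
- **Red knob:** the side camera puts it within 2 px of its fully locked position. The rod end shows through the keeper.
- **Blue box:** its knob hasn't moved (within 0.1 px in the top view).
- **Robot:** only sensor noise on the tool after backing off.

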